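# Tip the used sample tins into the catch tray

## Task

Close the open side of the white catch tray by setting the yellow spirit level on the table as a stop bar, flush along the tray's edge and covering the whole gap, and put all the white sample tins into the aluminium tipping bucket. Once both are done, push the bucket by its push plate past its latch and right over, until every tin has slid into the tray, then let it swing back upright. At the end the tins lie in the tray, the level is still flush against the edge (straighten it if it was knocked) and the other things are where they were.

Things in the scene. Friction and masses are not known exactly. Their poses are not given: they have to be found in the camera images.
- bucket (a joint): tipping bucket of bare aluminium on a hinge: 0 = upright (latched), grows as it tips towards the catch tray, 1.8 rad = stop (mouth facing a little downwards). A sprung ball latch resists over about the first 0.25 rad; a spring always drives the bucket back to 0 once it is let go, also past the latch. Moving the push plate takes about 4 to 10 N
- hinge (a point): fixed point in the middle of the bucket's hinge, 85 mm above the table, on the station. Axes belong to the fixed station: x along the hinge (away from the robot), y horizontally from the bucket to the catch tray (the bucket tips this way, top first), z up. The station's cheek plates stand at x = -104 to -96 and 96 to 104 mm from here, up to 125 mm above the table
- bucket_in (a point): centre of the bucket's inner floor, moves with the bucket; upright it lies at y -70, z +4 mm from the hinge point, axes then as those of the hinge point. Inside the bucket is 162 mm (x) by 140 mm (y); walls 50 mm high on three sides, and a 45 degree lip 21 mm high on the tray side (y +70 to +91). Room for all the tins, side by side along x and stacked
- push_plate (a point): middle of the top edge of the dark steel push plate on the bucket's back wall, on its outer face (the face to push on, towards the hinge point's +y). Moves with the bucket; upright it lies at y -145, z +98 mm from the hinge point, 183 mm above the table. The plate is 60 mm wide along x, its top 44 mm stand above the bucket wall, 5 mm thick; to tip the bucket, follow the arc about the hinge
- tray_in (a point): centre of the white catch tray's floor, 8 mm above the table, fixed to the station, axes as those of the hinge point. The inside reaches x -81 to +82 mm and y -120 (under the chute) to +105; walls 50 mm high above the table on the +x and +y sides, and on the -x side except for the open gap
- tray_edge (a point): middle of the tray's open side, on the outer face of its edge, at table height, fixed to the station. x points into the tray, square to the edge; y runs along the edge. The tray floor's edge face is 8 mm high; the gap is 120 mm long (y -60 to +60), beyond it are wall ends 50 mm high in the same plane, out to y -120 and +110; nothing else stands out of that plane between y -105 and +110
- level_center (a point): centre of the yellow spirit level used as straightedge, a bar 150 mm long (its x), 20 mm thick (its y), 38 mm high (its z), 0.12 kg, at the start standing on a long narrow face, its centre 19 mm above the table. If it has fallen onto a broad side (centre 10 mm above the table, 38 mm across) it serves just as well lying flush
- tin_0_center (a point): centre of a flat white square sample tin, 60 x 60 mm, 19 mm high (z), 0.05 kg, centre 9.5 mm above its underside; edges along its x and y. From 3 to 5 tins are present, in front of a fixed monitor whose screen faces the robot at world x = 0.605 m, y = -0.40 to +0.01 m, z = 0.15 to 0.48 m
- tin_1_center (a point): centre of a flat white square sample tin, 60 x 60 mm, 19 mm high (z), 0.05 kg, centre 9.5 mm above its underside; edges along its x and y. From 3 to 5 tins are present, in front of a fixed monitor whose screen faces the robot at world x = 0.605 m, y = -0.40 to +0.01 m, z = 0.15 to 0.48 m
- tin_2_center (a point): centre of a flat white square sample tin, 60 x 60 mm, 19 mm high (z), 0.05 kg, centre 9.5 mm above its underside; edges along its x and y. From 3 to 5 tins are present, in front of a fixed monitor whose screen faces the robot at world x = 0.605 m, y = -0.40 to +0.01 m, z = 0.15 to 0.48 m
- tin_3_center (a point): centre of a flat white square sample tin, 60 x 60 mm, 19 mm high (z), 0.05 kg, centre 9.5 mm above its underside; edges along its x and y. From 3 to 5 tins are present, in front of a fixed monitor whose screen faces the robot at world x = 0.605 m, y = -0.40 to +0.01 m, z = 0.15 to 0.48 m
- tin_4_center (a point): centre of a flat white square sample tin, 60 x 60 mm, 19 mm high (z), 0.05 kg, centre 9.5 mm above its underside; edges along its x and y. From 3 to 5 tins are present, in front of a fixed monitor whose screen faces the robot at world x = 0.605 m, y = -0.40 to +0.01 m, z = 0.15 to 0.48 m
- amber_jar: brown screw-lid jar, 48 mm across, 74 mm high, bystander; origin under its centre
- meter: small white hygrometer with display, 88x62x96 mm, bystander; origin under its centre
- staples: box of staples 45x85x22 mm, bystander; origin under its centre
Things that resemble listed ones, but are neither listed nor needed, are in the scene too. Leave any blue or purple look-alike of the part that bears tin_4_center alone.

How it is judged:
On the way, in this order (a step that is already met when the one before it is completed fails the run):
1. the level is flush along the tray's open edge, covering the gap, and all the tins are in the upright bucket (y of level_center in the frame of tray_edge between -0.014 and 0.014 m and angle between the x axis of level_center and the y axis of tray_edge, either way round below 0.045 rad and ((x of level_center in the frame of tray_edge between -0.0145 and -0.006 m and angle between the z axis of level_center and the z axis of tray_edge, either way round below 0.08 rad and height (world z) of level_center below 0.024 m) or (x of level_center in the frame of tray_edge between -0.0235 and -0.015 m and angle between the y axis of level_center and the z axis of tray_edge, either way round below 0.08 rad and height (world z) of level_center below 0.015 m)) and x of tin_0_center in the frame of bucket_in between -0.085 and 0.085 m and y of tin_0_center in the frame of bucket_in between -0.075 and 0.08 m and z of tin_0_center in the frame of bucket_in between 0 and 0.08 m and x of tin_1_center in the frame of bucket_in between -0.085 and 0.085 m and y of tin_1_center in the frame of bucket_in between -0.075 and 0.08 m and z of tin_1_center in the frame of bucket_in between 0 and 0.08 m and x of tin_2_center in the frame of bucket_in between -0.085 and 0.085 m and y of tin_2_center in the frame of bucket_in between -0.075 and 0.08 m and z of tin_2_center in the frame of bucket_in between 0 and 0.08 m and x of tin_3_center in the frame of bucket_in between -0.085 and 0.085 m and y of tin_3_center in the frame of bucket_in between -0.075 and 0.08 m and z of tin_3_center in the frame of bucket_in between 0 and 0.08 m and x of tin_4_center in the frame of bucket_in between -0.085 and 0.085 m and y of tin_4_center in the frame of bucket_in between -0.075 and 0.08 m and z of tin_4_center in the frame of bucket_in between 0 and 0.08 m and value of joint bucket below 0.12 rad), for 0.2 s.
2. the bucket is tipped right over (more than 1.4 rad) (value of joint bucket above 1.4 rad), for 0.1 s.
At the end, for the whole second after the job is handed in: bucket upright (under 0.12 rad); every tin's centre within the catch tray; level on the table, standing or flat, its near side within 4.5 mm of the edge face, centre within 14 mm of the gap's middle, parallel to the edge within 0.045 rad (y of level_center in the frame of tray_edge between -0.014 and 0.014 m and angle between the x axis of level_center and the y axis of tray_edge, either way round below 0.045 rad and ((x of level_center in the frame of tray_edge between -0.0145 and -0.006 m and angle between the z axis of level_center and the z axis of tray_edge, either way round below 0.08 rad and height (world z) of level_center below 0.024 m) or (x of level_center in the frame of tray_edge between -0.0235 and -0.015 m and angle between the y axis of level_center and the z axis of tray_edge, either way round below 0.08 rad and height (world z) of level_center below 0.015 m)) and x of tin_0_center in the frame of tray_in between -0.08 and 0.08 m and y of tin_0_center in the frame of tray_in between -0.12 and 0.107 m and z of tin_0_center in the frame of tray_in between 0 and 0.08 m and x of tin_1_center in the frame of tray_in between -0.08 and 0.08 m and y of tin_1_center in the frame of tray_in between -0.12 and 0.107 m and z of tin_1_center in the frame of tray_in between 0 and 0.08 m and x of tin_2_center in the frame of tray_in between -0.08 and 0.08 m and y of tin_2_center in the frame of tray_in between -0.12 and 0.107 m and z of tin_2_center in the frame of tray_in between 0 and 0.08 m and x of tin_3_center in the frame of tray_in between -0.08 and 0.08 m and y of tin_3_center in the frame of tray_in between -0.12 and 0.107 m and z of tin_3_center in the frame of tray_in between 0 and 0.08 m and x of tin_4_center in the frame of tray_in between -0.08 and 0.08 m and y of tin_4_center in the frame of tray_in between -0.12 and 0.107 m and z of tin_4_center in the frame of tray_in between 0 and 0.08 m and value of joint bucket below 0.12 rad); the robot touches nothing.
It fails at once if the brown jar pushed away by more than 30 mm (distance of amber_jar from where it was at the start of the episode above 0.03 m).
It fails at once if the hygrometer pushed away by more than 30 mm (distance of meter from where it was at the start of the episode above 0.03 m).
It fails at once if the staple box pushed away by more than 30 mm (distance of staples from where it was at the start of the episode above 0.03 m).
Of tin_0, tin_1, tin_2, tin_3, tin_4 only 3 to 5 are there at a start; the rules pass over those that are not, and their reading is None.
At some moment in a run one of level, tin_0, tin_1, tin_2, tin_3, tin_4 may be knocked a few centimetres aside while the robot is not near it.
Once in a run the grip may slacken for a moment while it holds something.
It also fails if it takes over 210 s, if anything falls off the work surface, if the arm or the gripper's body presses on something with over 40 N, if the wrist force passes 120 N, or if a joint passes its speed limit or range.

## Robot

A 6-joint arm with a two-finger parallel gripper is mounted at the origin on a cart in front of the work surface, level with it; the furniture and walls round the work are solid. World frame = base frame: x ahead of the robot, y to its left, z up, the work surface at z = 0. Lengths are in m, angles in rad, forces in N, time in s.
With the tool pointing down it reaches from about 0.4 to 0.925 m from the base axis. Payload 3.4 kg.
Tool frame: the origin (TCP) lies on the front face of the gripper's body, between the roots of the fingers; the fingertips stand 73 mm ahead of it and the grasp point (between the pads) lies 54 mm ahead of it; z points along the fingers, y is the line along which they close (so a half turn about z gives the same grasp; the last joint's range is limited). The gripper opens to 85 mm and grips with 20 to 120 N. Pads are 22 mm wide; open, the fingers measure 114 mm over their backs; the gripper's body (76 mm by 85 mm) begins 54 mm behind the grasp point. The pads swing forward as they close: fully open they stand 13 mm farther back than shut.
Start: joints at [-1.266, 0.307, 1.506, -0, 1.328, -0.073], TCP at [0.212, -0.534, 0.304] pointing down, gripper open.
Joint ranges: [-3.12, 3.12], [-1.05, 2.28], [0.14, 2.33], [-1.42, 4.57], [0.1, 2.73], [-2.68, 2.68]. Speed limits (rad/s): [2.57, 2.57, 3.14, 3.14, 3.14, 3.14].

## Interface

Orientations are given as [roll, pitch, yaw] about the fixed x, y, z axes, in that order (R = Rz(yaw) Ry(pitch) Rx(roll)).
In Python, from bench import ctrl, imaging, job gives the robot as it stands.
- The arm moves only by the tool drive_tool, never from a script. Its argument "motion" is a list of rows, each a list of 7 numbers: the shift along the world's x, y, z in cm, then the turn, a rotation vector about the world's x, y, z in degrees, then the opening, from 0 (shut) to 1 (fully open). A call has 1 to 20 rows; each row is the pose to reach, as a shift and turn from the pose commanded when the call began; what a row does not reach only later rows make up. A row lasts 1/12 s, in which the tool goes at most 41.7 mm and 7.16 degrees, less where a joint would pass 70% of its speed; a pose out of reach is approached as far as the arm can. A call with a gripper value outside its range is refused whole. The fingers move at their own pace and stop on an object; "force" is the grip in N (left out, the last holds). Time passes only in rows, so rows that repeat a pose let the fingers close. It gives the time, the measured TCP pose, the force, the opening and the grip force at its end, in the units of the state.
- ctrl.sense(): the state, without advancing time (a new reading comes with each control period).
- imaging.grab_frame(name): name is "scene" or "top" or "wrist"; returns (picture, depth): 384x512x3 uint8, blue, green, red; 384x512 float32, m along the optical axis (not along the pixel's ray), 0 where there is no reading.
- imaging.camera_params(name): a dict with "fx", "fy", "cx", "cy" (pixels), "xyz" and "orientation" of the camera in the world. Camera axes: x right, y down, z forward; pixel columns grow to the right and rows downward; lengths in m; the calibration is good to about 2 mm. A picture is of the moment at which its call begins: read the wrist's pose just before it. camera_params takes no time and is no camera call; for the wrist camera it gives the pose at the moment of the call.
- job.finish_job(): hands the job in; it is judged then, once.
The state is a dict: "time_s": time; "joint_pos": joint angles; "joint_vel": joint speeds; "effort": joint torques, N m; "ee_pos": TCP position; "tcp_rot": TCP orientation; "ft_force": force on the tool from outside, world axes, zero at the start; "ft_torque": the same for the moment, N m; "gripper_width": finger opening in m; "grasp_force": force on a finger pad.
Only numpy, scipy, OpenCV 4.12 (cv2) and the standard library are available. Lean on these libraries where they do the work, as an engineer would, in place of code of your own. Each camera call takes 0.05 s, during which the arm holds its last target. There are 200 camera calls.

## Working session

There is one attempt and no reset: what is moved stays moved. The work goes in short steps, Python scripts to look and compute and a tool call to move; the robot and the scene stay as the last step left them, time stands still between calls to the robot, and variables do not carry over. Pictures are saved under pics/ and viewed, at most 14 in all, crops included, and the job is handed in when it is done.

Besides the shell and the picture viewer there is one more tool, called after ">>>" by a JSON object that holds its "method" and its "body", one argument or row to a line. drive_tool: Moves the arm, as the interface text tells. Its arguments: {"type":"object","properties":{"motion":{"type":"array"},"force":{"type":"number"}},"required":["motion"]}

```bash
ls; mkdir -p pics
cat > h.py <<'E'
import numpy as np, cv2
from bench import ctrl, imaging, job
from scipy.spatial.transform import Rotation as R
def cam(n):
    p=imaging.camera_params(n); o=np.array(p['orientation'],float)
    M=o if o.shape==(3,3) else (R.from_euler('xyz',o).as_matrix() if o.size==3 else R.from_quat(o).as_matrix())
    return p,M,np.array(p['xyz'])
def cloud(n):
    p,M,t=cam(n); im,d=imaging.grab_frame(n)
    v,u=np.mgrid[:384,:512]
    P=np.dstack([(u-p['cx'])/p['fx']*d,(v-p['cy'])/p['fy']*d,d])@M.T+t
    P[d==0]=np.nan
    return im,P
def ray(n,u,v,z,C=None):
    p,M,t=C or cam(n); r=M@np.array([(u-p['cx'])/p['fx'],(v-p['cy'])/p['fy'],1])
    return t+r*(z-t[2])/r[2]
E
python3 - <<'E'
from h import *
print(imaging.camera_params('top'),imaging.camera_params('scene'));print(ctrl.sense())
for n in('scene','top'):
    im,P=cloud(n); np.save(f'{n}P.npy',P); cv2.imwrite(f'pics/{n}0.png',im)
    cv2.imwrite(f'pics/{n}0b.png',cv2.resize(im,(800,600),interpolation=cv2.INTER_CUBIC))
E
```

```text
pics
{'fx': 361.0137704579155, 'fy': 361.0137704579155, 'cx': 252.15748137749205, 'cy': 195.47322443557758, 'xyz': array([0.38935801, 0.10524736, 1.32184479]), 'orientation': array([-3.02078058, -0.01902555, -1.56448949])} {'fx': 362.0852440483067, 'fy': 362.0852440483067, 'cx': 256.2458221191168, 'cy': 194.99161035137368, 'xyz': array([-0.26260569,  0.75948639,  1.04933882]), 'orientation': array([-2.31422698, -0.01011488, -2.2700409 ])}
{'time_s': 0.0, 'joint_pos': array([-1.26650736e+00,  3.07555165e-01,  1.50767909e+00, -2.00021661e-05,
        1.32838384e+00, -7.35085075e-02]), 'joint_vel': array([ 2.59392520e-03,  1.43939683e-03,  4.84444639e-04, -3.88635730e-05,
        2.77252228e-04, -9.01133005e-04]), 'effort': array([ 3.55626908e-03, -4.57543051e+01, -2.51921725e+01,  3.52549778e-04,
        1.33025108e-02,  1.72069753e-05]), 'ee_pos': array([ 0.21190461, -0.5339373 ,  0.30298895]), 'tcp_rot': array([-3.13957126e+00, -1.29397820e-04,  3.77802167e-01]), 'ft_force': array([-0.3461754 , -0.20166469, -0.48163722]), 'ft_torque': array([ 0.04087837, -0.00529272, -0.01160466]), 'grasp_force': 0.0, 'gripper_width': 0.08525636577234151}
```

View pics/top0b.png

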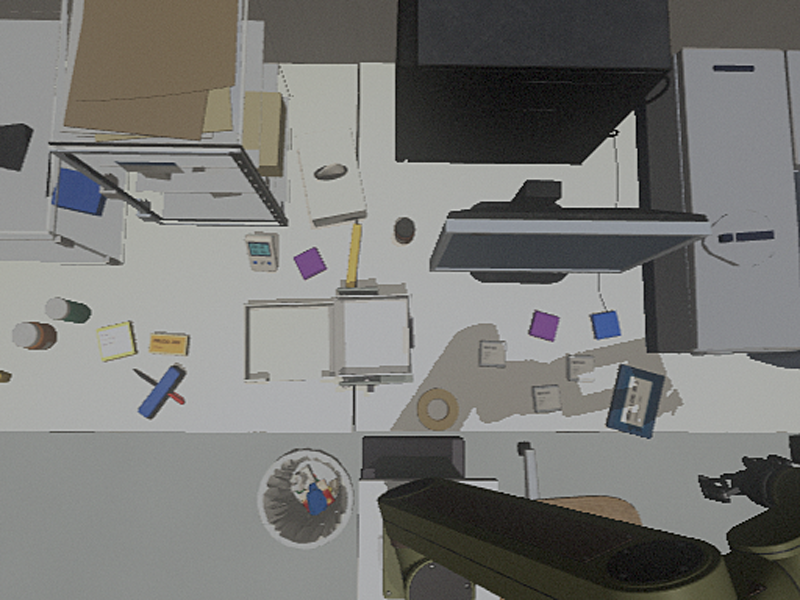

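View pics/scene0b.png

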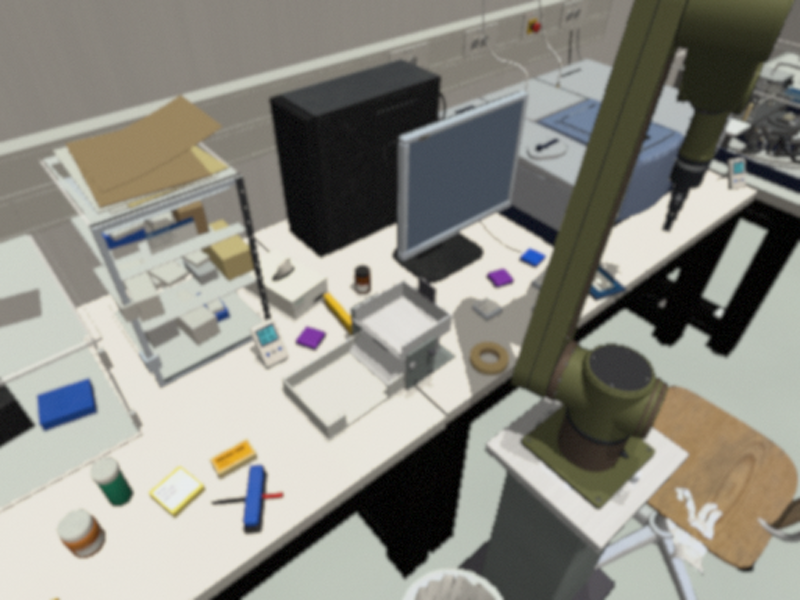

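The top picture (800x600 scale) shows:
- **Tins:** three white ones at (491,353), (579,367) and (545,398). The purple (543,325) and blue (605,325) squares are look-alikes to leave alone.
- **Level:** yellow, at (355,255).
- **Station:** tray at (290,340) with its open side at row ~380 facing the robot, and the bucket at (375,335).
- **Bystanders:** hygrometer (262,252), jar (404,230) and staples (170,343).

Next I measure these and check an enlarged crop.

Run:
```python
from h import *
im=cv2.imread('pics/top0.png');P=np.load('topP.npy');C=cam('top')
a=cv2.resize(im[185:285,145:435],(800,276),interpolation=cv2.INTER_CUBIC);cv2.imwrite('pics/c1.png',cv2.convertScaleAbs(a,alpha=1.2))
Z=P[...,2]
hsv=cv2.cvtColor(im,cv2.COLOR_BGR2HSV)
print('table z',np.nanmedian(Z[240:270,200:215]), 'noise',np.nanstd(Z[262:272,240:260]))
def show(m,z,name):
    m=cv2.morphologyEx(m.astype(np.uint8),cv2.MORPH_OPEN,np.ones((3,3)))
    for c in cv2.findContours(m,cv2.RETR_EXTERNAL,cv2.CHAIN_APPROX_NONE)[0]:
        if cv2.contourArea(c)<60: continue
        w=np.array([ray('top',*q[0],z,C)[:2] for q in c],np.float32)*1000
        (x,y),s,an=cv2.minAreaRect(w); q=c[:,0].mean(0)
        mm=np.zeros_like(m);cv2.drawContours(mm,[c],-1,1,-1)
        print(name,'px',q.round(),'xy mm',round(x,1),round(y,1),'size',np.round(s,1),'ang',round(an,1),'hsv',np.median(hsv[mm>0],axis=0),'z',np.nanmedian(Z[mm>0]).round(4))
roi=np.zeros(Z.shape,bool);roi[195:275,265:430]=1
show(roi&(Z>.010)&(Z<.05),.019,'tin')
y=cv2.inRange(hsv,(20,110,90),(32,255,255))>0
show(y,.038,'yellow')
# station heights
for r in (195,205,215,225,235,243): print(r,[int(1000*v) if v==v else -1 for v in Z[r,152:270:3]])
```

```text
table z 0.00044014954121007754 noise 0.0028447471098784144
tin px [280. 262.] xy mm 311.8 -19.3 size [87.8 92.9] ang 0.3 hsv [ 19.  73. 125.] z 0.0178
tin px [350. 255.] xy mm 337.7 -270.0 size [58.8 59.9] ang 6.5 hsv [ 21.  18. 138.] z 0.0189
tin px [407. 255.] xy mm 335.4 -477.0 size [104.4 141.7] ang 74.2 hsv [101.  44.  90.] z 0.0133
tin px [372. 235.] xy mm 407.7 -351.7 size [57.4 59.1] ang 0.4 hsv [ 22.  15. 139.] z 0.0187
tin px [315. 226.] xy mm 438.7 -146.3 size [58.1 58.4] ang 89.3 hsv [ 21.  17. 141.] z 0.0187
tin px [388. 207.] xy mm 507.4 -413.4 size [59.1 61.3] ang 9.8 hsv [111. 144. 149.] z 0.0189
tin px [348. 208.] xy mm 504.2 -268.4 size [59.8 59.7] ang 74.4 hsv [141. 107. 131.] z 0.0185
tin px [415. 210.] xy mm 499.7 -515.1 size [ 18.4 110.6] ang 87.3 hsv [110.  18.  46.] z 0.0319
yellow px [226. 162.] xy mm 668.8 176.6 size [ 19.  131.2] ang 85.0 hsv [ 24. 122. 171.] z 0.0384
195 [1, 0, 46, 48, 50, 51, 50, 45, 48, 37, 37, 40, 35, 34, 31, 29, 29, 26, 23, 20, 21, 104, 96, 87, 85, 91, 88, 88, 93, 92, 88, 91, 86, 88, 89, 85, 86, 139, 1, -2]
205 [2, 2, 38, 7, 6, 11, 3, 9, 6, 10, 5, 8, 4, 6, 8, 4, 10, 5, 10, 7, 15, 107, 100, 86, 85, 88, 87, 88, 89, 89, 90, 88, 90, 91, 91, 86, 88, 182, 0, 6]
215 [1, 0, 32, 9, 10, 10, 5, 9, 7, 10, 6, 8, 9, 9, 8, 5, 8, 7, 7, 4, 17, 109, 99, 82, 90, 90, 93, 88, 95, 89, 91, 89, 87, 90, 87, 89, 86, 183, 3, 0]
225 [-2, 1, 33, 5, 10, 8, 10, 12, 6, 6, 9, 11, 7, 9, 6, 7, 10, 12, 10, 6, 10, 108, 100, 92, 89, 87, 90, 89, 87, 91, 89, 87, 87, 85, 85, 89, 88, 136, 2, -2]
235 [0, 0, 38, 12, 9, 8, 7, 6, 8, 7, 10, 10, 8, 6, 10, 10, 10, 10, 11, 10, 18, 107, 101, 89, 90, 93, 89, 87, 89, 91, 90, 87, 87, 89, 88, 86, 89, 138, -3, 3]
243 [0, -1, 49, 50, 53, 51, 49, 9, 10, 3, 9, 3, -1, 1, 0, 2, 6, 0, 0, 5, 4, -1, 0, 86, 6, 10, 4, 118, 116, 19, 53, 5, 7, 7, 9, 8, 5, 8, 9, 0]
```

View pics/c1.png

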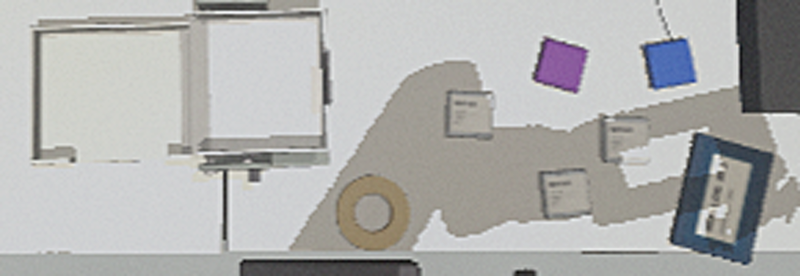

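The crop confirms three white tins with dark print: (468,113), (625,138) and (565,192). The purple (560,65) and blue (668,62) squares are the look-alikes. I start with tin C at world (0.408,-0.352): hover over it and check with the wrist camera.

>>> {"method": "drive_tool", "body": {
  "motion": [
    [3.3,3,-2,0,0,-7,1],
    [6.6,6,-4,0,0,-14,1],
    [9.8,9.1,-6,0,0,-21.6,1],
    [13,12.1,-8,0,0,-21.6,1],
    [16.3,15.2,-10,0,0,-21.6,1],
    [19.6,18.2,-11,0,0,-21.6,1],
    [19.6,18.2,-11,0,0,-21.6,1],
    [19.6,18.2,-11,0,0,-21.6,1],
    [19.6,18.2,-11,0,0,-21.6,1]
  ]
}}

```text
time_s: 0.85
ee_pos: [0.4089, -0.3502, 0.1926]
tcp_rot: [-3.139, 0.002, 0.005]
ft_force: [-0.6, 0.0, 0.5]
gripper_width: 0.0855
grasp_force: 0.0
```

```bash
cat >> h.py <<'E'
def blobs(n,lo,hi,zt,xr=(.27,.58),yr=(-.6,0),amin=60,verbose=True):
    C=cam(n);im,P=cloud(n);Z=P[...,2]
    m=(Z>lo)&(Z<hi)&(P[...,0]>xr[0])&(P[...,0]<xr[1])&(P[...,1]>yr[0])&(P[...,1]<yr[1])
    m=cv2.morphologyEx(m.astype(np.uint8),cv2.MORPH_OPEN,np.ones((3,3)))
    hsv=cv2.cvtColor(im,cv2.COLOR_BGR2HSV)
    for c in cv2.findContours(m,cv2.RETR_EXTERNAL,cv2.CHAIN_APPROX_NONE)[0]:
        if cv2.contourArea(c)<amin: continue
        w=np.array([ray(n,*q[0],zt,C)[:2] for q in c],np.float32)*1000
        (x,y),s,an=cv2.minAreaRect(w)
        mm=np.zeros_like(m);cv2.drawContours(mm,[c],-1,1,-1)
        print(n,'px',c[:,0].mean(0).round(),'xy',round(x,1),round(y,1),'size',np.round(s,1),'ang',round(an,1),'hsv',np.median(hsv[mm>0],axis=0),'z',np.nanmedian(Z[mm>0]).round(4))
    return im,P
E
python3 - <<'E'
from h import *
s=ctrl.sense();print(s['time_s'],s['ee_pos'],s['tcp_rot'],s['gripper_width'])
im,P=blobs('wrist',.010,.035,.019)
cv2.imwrite('pics/w1.png',im)
blobs('top',.010,.035,.019)
E
```

```text
0.85 [ 0.40893794 -0.35018648  0.19260791] [-3.13938668e+00  2.20760996e-03  5.40257127e-03] 0.08554802961494724
wrist px [338. 291.] xy 310.0 -421.3 size [82.9 40.9] ang 15.9 hsv [106.  85.  74.] z 0.0134
wrist px [173. 255.] xy 340.5 -274.1 size [61.3 59.6] ang 5.1 hsv [ 23.  11. 160.] z 0.0191
wrist px [412. 234.] xy 358.0 -482.1 size [103.3  99. ] ang 74.4 hsv [106. 108.  75.] z 0.0135
wrist px [260. 189.] xy 408.3 -353.6 size [59. 59.] ang 0.2 hsv [128.   5. 163.] z 0.0194
wrist px [ 26. 152.] xy 439.9 -161.2 size [46.8 59.1] ang 86.8 hsv [ 15.  25. 120.] z 0.0191
wrist px [344.  62.] xy 506.9 -415.0 size [58.6 59.2] ang 10.1 hsv [110. 180. 140.] z 0.0193
wrist px [152.  66.] xy 503.9 -273.2 size [59.6 58.6] ang 74.1 hsv [142. 131. 112.] z 0.0193
wrist px [473.  73.] xy 495.1 -511.9 size [ 17.9 108.2] ang 89.7 hsv [120.  67.  19.] z 0.0233
top px [284. 262.] xy 313.5 -33.6 size [64.3 84.5] ang 89.9 hsv [ 23.  65. 180.] z 0.019
top px [350. 255.] xy 337.0 -270.2 size [59.  59.6] ang 5.9 hsv [ 35.    8.5 182. ] z 0.019
top px [369. 237.] xy 407.7 -351.4 size [57.4 58.5] ang 0.4 hsv [ 30.  11. 173.] z 0.0187
top px [316. 226.] xy 438.7 -146.3 size [58.1 58.3] ang 89.3 hsv [ 21.  17. 149.] z 0.0192
top px [388. 208.] xy 507.2 -413.9 size [59.7 60.6] ang 9.9 hsv [111. 147. 158.] z 0.0185
top px [348. 208.] xy 504.4 -268.5 size [59.8 59.2] ang 74.4 hsv [142. 108. 138.] z 0.0187
```

View pics/w1.png

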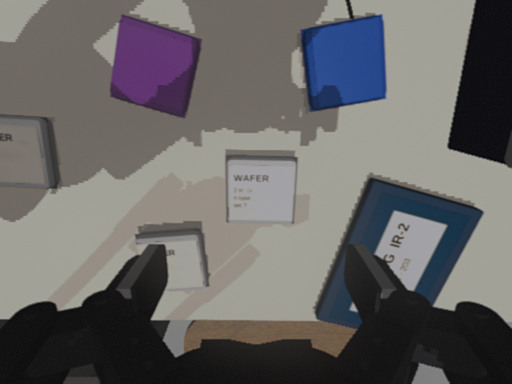

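The wrist view shows the white WAFER tin C centred at (260,189), tin B at (173,255), tin A at (26,152), and the blue and purple look-alikes at the top. I pick tin C.

>>> {"method": "drive_tool", "body": {
  "motion": [
    [-0.1,-0.2,-4,0,0,0,1],
    [-0.1,-0.2,-8,0,0,0,1],
    [-0.1,-0.2,-11.0,0,0,0,1],
    [-0.1,-0.2,-11.9,0,0,0,1],
    [-0.1,-0.2,-11.9,0,0,0,1],
    [-0.1,-0.2,-11.9,0,0,0,0.4],
    [-0.1,-0.2,-11.9,0,0,0,0.4],
    [-0.1,-0.2,-11.9,0,0,0,0.4],
    [-0.1,-0.2,-11.9,0,0,0,0.4],
    [-0.1,-0.2,-11.9,0,0,0,0.4],
    [-0.1,-0.2,-11.9,0,0,0,0.4],
    [-0.1,-0.2,-9,0,0,0,0.4],
    [-0.1,-0.2,-5,0,0,0,0.4],
    [-0.1,-0.2,-1,0,0,0,0.4],
    [-0.1,-0.2,3,0,0,0,0.4],
    [-0.1,-0.2,7,0,0,0,0.4],
    [-0.1,-0.2,7,0,0,0,0.4]
  ],
  "force": 40
}}

```text
time_s: 2.37
ee_pos: [0.4103, -0.3574, 0.2735]
tcp_rot: [3.129, -0.013, 0.001]
ft_force: [1.2, -1.7, -0.5]
gripper_width: 0.0588
grasp_force: 43.7
```

Run:
```python
from h import *
s=ctrl.sense();print(s['time_s'],s['ee_pos'],s['gripper_width'],s['grasp_force'])
C=cam('top');im,P=cloud('top');Z=P[...,2]
reg=(P[...,0]>.3)&(P[...,0]<.75)&(P[...,1]>-.12)&(P[...,1]<.45)
def rect(m,zt,nm):
    m=m.astype(np.uint8); 
    n,l,st,_=cv2.connectedComponentsWithStats(m)
    for i in range(1,n):
        if st[i,4]<25: continue
        v,u=np.where(l==i); w=np.array([ray('top',a,b,zt,C)[:2] for a,b in zip(u,v)],np.float32)*1000
        r=cv2.minAreaRect(w); print(nm,st[i],'c',np.round(r[0],1),'s',np.round(r[1],1),'a',round(r[2],1),'min',w.min(0).round(),'max',w.max(0).round())
rect(reg&(Z>.040)&(Z<.062),.05,'wall50')
rect(reg&(Z>.128)&(Z<.150),.139,'wall139')
rect(reg&(Z>.11)&(Z<.128),.125,'cheek')
rect(reg&(Z>.165)&(Z<.2),.183,'plate')
rect(reg&(Z>.075)&(Z<.1),.089,'floor')
cv2.imwrite('pics/st.png',cv2.resize(im[180:260,145:285],(800,457),interpolation=cv2.INTER_CUBIC))
```

```text
2.3667 [ 0.41025034 -0.35737607  0.27349291] 0.05880502607893806 43.66337478160858
wall50 [200 138  18   5  31] c [745.4 241. ] s [ 7.  62.8] a 11.3 min [736. 210.] max [752. 271.]
wall50 [253 144  12  10  28] c [709.8  65.9] s [47.2 20.9] a 57.5 min [698.  40.] max [731.  80.]
wall50 [159 160  18   9  95] c [652.9 384.7] s [28.6 60.9] a 4.3 min [640. 355.] max [669. 416.]
wall50 [156 193  58  51 221] c [463.4 318.2] s [173.1 201. ] a 2.1 min [375. 221.] max [552. 422.]
wall50 [205 241  15   2  28] c [381.  221.1] s [ 3.5 48.7] a 0.4 min [379. 197.] max [383. 245.]
wall139 [216 188  48  25 112] c [547.4 112.4] s [169.6  71.9] a 64.8 min [479.  48.] max [558. 203.]
wall139 [246 222  19  18  54] c [418.2  73.5] s [55.3 58.8] a 0.4 min [390.  44.] max [446. 103.]
wall139 [217 239  28   2  36] c [388.4 153.1] s [ 3.2 87.6] a 0.4 min [387. 109.] max [390. 197.]
cheek [216 184  26   3  72] c [569.5 162.8] s [ 6.8 83.6] a 0.5 min [566. 121.] max [573. 205.]
cheek [234 190  25   1  25] c [553.1 104.1] s [ 0.  80.3] a 0.5 min [553.  64.] max [553. 144.]
cheek [218 242  26   5  66] c [373.2 153.6] s [12.2 82.2] a 5.1 min [367. 112.] max [380. 194.]
plate [169 126   8   6  25] c [740.4 343. ] s [16.  21.5] a 32.9 min [736. 332.] max [752. 355.]
plate [275 165  42   9 127] c [608.3 -53.1] s [132.9  22.7] a 83.5 min [ 602. -120.] max [627.  12.]
plate [263 203   2  19  37] c [475.5  48.2] s [57.   3.2] a 0.2 min [447.  47.] max [504.  50.]
floor [157 150  19  11 161] c [678.2 382.9] s [35.5 62.7] a 0.6 min [660. 352.] max [696. 414.]
floor [ 216  191   47   49 2123] c [472.9 127.3] s [163.2 155. ] a 2.1 min [390.  48.] max [555. 207.]
```

View pics/st.png

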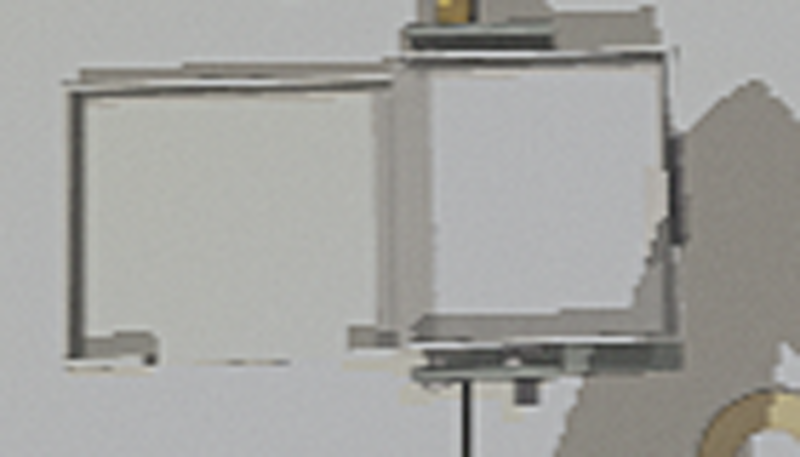

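The station crop shows the tray with its open gap along the bottom, between wall ends at x≈155 and x≈345 (row ~362). The bucket floor is centred near (545,190), and the push plate is on the right at (675,190). Tin C is held (58.8 mm), so I carry it over the bucket.

>>> {"method": "drive_tool", "body": {
  "motion": [
    [0,0,2.7,0,0,0,0.4],
    [0,4,2.7,0,0,0,0.4],
    [0.5,8,2.7,0,0,0,0.4],
    [1,12,2.7,0,0,0,0.4],
    [1.5,16,2.7,0,0,0,0.4],
    [2,20,2.7,0,0,0,0.4],
    [2.5,24,2.7,0,0,0,0.4],
    [2.9,28,2.7,0,0,0,0.4],
    [2.9,32,2.7,0,0,0,0.4],
    [2.9,36,2.7,0,0,0,0.4],
    [2.9,40,2.7,0,0,0,0.4],
    [2.9,44,2.7,0,0,0,0.4],
    [2.9,48.2,2.7,0,0,0,0.4],
    [2.9,48.2,2.7,0,0,0,0.4],
    [2.9,48.2,2.7,0,0,0,0.4],
    [2.9,48.2,2.7,0,0,0,0.4],
    [2.9,48.2,2.7,0,0,0,0.4]
  ]
}}

```text
time_s: 3.83
ee_pos: [0.4356, 0.1265, 0.2904]
tcp_rot: [3.141, 0.001, -0.0]
ft_force: [0.1, -0.1, -0.2]
gripper_width: 0.059
grasp_force: 43.6
```

Run:
```python
from h import *
s=ctrl.sense();print(s['time_s'],s['ee_pos'],s['tcp_rot'],s['gripper_width'],s['grasp_force'])
im,P=cloud('wrist');np.save('w2P.npy',P);cv2.imwrite('pics/w2.png',im);print(imaging.camera_params('wrist'))
```

```text
3.8333 [0.43564587 0.12654368 0.29040736] [ 3.14080054e+00  1.13011483e-03 -3.97827195e-05] 0.05895091106227016 43.6371248960495
{'fx': 304.718385448105, 'fy': 304.718385448105, 'cx': 255.68715621017859, 'cy': 189.52009548054158, 'xyz': array([0.51282577, 0.12592278, 0.36067751]), 'orientation': array([ 2.83787731e+00, -7.11301486e-04, -1.57351582e+00])}
```

View pics/w2.png

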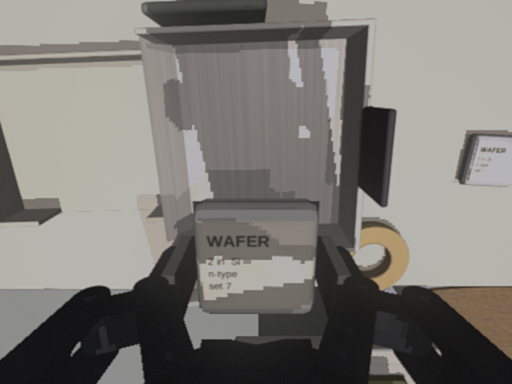

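The wrist view shows the tin held over the bucket: far wall at row ~30, push plate at (378,155), tray to the left. I lower, release and retreat.

>>> {"method": "drive_tool", "body": {
  "motion": [
    [0.1,0.3,-4,0,0,0,0.4],
    [0.1,0.3,-8,0,0,0,0.4],
    [0.1,0.3,-11,0,0,0,0.4],
    [0.1,0.3,-12.2,0,0,0,0.4],
    [0.1,0.3,-12.4,0,0,0,0.4],
    [0.1,0.3,-12.4,0,0,0,0.4],
    [0.1,0.3,-12.4,0,0,0,1],
    [0.1,0.3,-12.4,0,0,0,1],
    [0.1,0.3,-12.4,0,0,0,1],
    [0.1,0.3,-12.4,0,0,0,1],
    [0.1,0.3,-9,0,0,0,1],
    [0.1,0.3,-5,0,0,0,1],
    [0,0.3,-1,0,0,0,1],
    [0,0,0,0,0,0,1],
    [0,0,0,0,0,0,1]
  ]
}}

```text
time_s: 5.13
ee_pos: [0.4383, 0.1277, 0.295]
tcp_rot: [-3.14, -0.009, 0.001]
ft_force: [0.1, 0.2, -0.7]
gripper_width: 0.0854
grasp_force: 0.0
```

Run:
```python
from h import *
s=ctrl.sense();print(s['time_s'],s['ee_pos'],s['gripper_width'])
im,P=blobs('top',.010,.035,.019)
blobs('top',.098,.118,.108,(.38,.57),(.05,.2),40)
P=np.load('w2P.npy')
def line(m,ax):
    q=P[m]; c=np.polyfit(q[:,1-ax],q[:,ax],1); print('  n',m.sum(),'slope deg',np.degrees(np.arctan(c[0])).round(2),'mean',q[:,:2].mean(0).round(4),'std',np.std(q[:,ax]-np.polyval(c,q[:,1-ax])).round(4))
X,Y,Z=P[...,0],P[...,1],P[...,2]
print('plate');line((abs(Z-.17)<.02)&(abs(Y-.05)<.02)&(abs(X-.475)<.04),1)
print('far wall top');line((abs(Z-.139)<.006)&(X>.54)&(X<.58)&(Y>.06)&(Y<.2),0)
print('tray edge region front')
for y in (.24,.26,.28,.30):
    m=(abs(Y-y)<.008)&(Z<.02)&(X>.33)&(X<.5)
    for x in np.arange(.36,.42,.006): 
        k=m&(abs(X-x)<.003); print(round(x,3),round(float(np.nanmedian(Z[k]))*1000,1) if k.any() else None,end=' ')
    print()
```

```text
5.1333 [0.43833264 0.12772279 0.29501243] 0.08536284392100028
top px [284. 261.] xy 313.6 -33.7 size [84.3 64.2] ang 0.3 hsv [ 24.  65. 171.] z 0.0195
top px [350. 254.] xy 337.2 -270.1 size [59.4 59.8] ang 5.4 hsv [102.   4. 176.] z 0.0189
top px [406. 255.] xy 332.5 -475.8 size [104.3 146.2] ang 75.7 hsv [104.   56.  108.5] z 0.0138
top px [315. 226.] xy 438.8 -146.3 size [58.1 58.2] ang 89.3 hsv [100.   4. 176.] z 0.0189
top px [388. 207.] xy 507.3 -414.2 size [60.  59.5] ang 9.0 hsv [111. 139. 151.] z 0.0188
top px [348. 208.] xy 504.2 -268.4 size [59.8 59.7] ang 74.4 hsv [141. 102. 134.] z 0.0187
plate
  n 2503 slope deg 1.89 mean [0.4765 0.0494] std 0.0012
far wall top
  n 1768 slope deg -2.02 mean [0.5543 0.1299] std 0.0013
tray edge region front
0.36 None 0.366 None 0.372 None 0.378 None 0.384 11.0 0.39 8.1 0.396 8.3 0.402 8.2 0.408 8.5 0.414 8.1 
0.36 0.5 0.366 0.3 0.372 0.1 0.378 8.3 0.384 8.4 0.39 8.3 0.396 8.1 0.402 8.3 0.408 8.2 0.414 8.4 
0.36 0.2 0.366 0.3 0.372 0.2 0.378 8.1 0.384 8.3 0.39 8.1 0.396 8.2 0.402 8.3 0.408 8.2 0.414 8.1 
0.36 0.2 0.366 0.3 0.372 0.3 0.378 8.3 0.384 8.3 0.39 8.2 0.396 8.2 0.402 8.2 0.408 7.9 0.414 8.3
```

Tin C is in the bucket. The station yaw is about +2°, the hinge is near (0.4716, 0.192), and the tray edge is near x=0.375. Next is tin A.

>>> {"method": "drive_tool", "body": {
  "motion": [
    [0.1,-4,0,0,0,0,1],
    [0.2,-8,0,0,0,0,1],
    [0.3,-12,0,0,0,0,1],
    [0.3,-16,0,0,0,0,1],
    [0.3,-20,-2,0,0,0,1],
    [0.3,-24,-4,0,0,0,1],
    [0.3,-27.3,-6.5,0,0,0,1],
    [0.3,-27.3,-10.5,0,0,0,1],
    [0.3,-27.3,-14.5,0,0,0,1],
    [0.3,-27.3,-18.5,0,0,0,1],
    [0.3,-27.3,-21,0,0,0,1],
    [0.3,-27.3,-21.6,0,0,0,1],
    [0.3,-27.3,-21.6,0,0,0,1],
    [0.3,-27.3,-21.6,0,0,0,0.4],
    [0.3,-27.3,-21.6,0,0,0,0.4],
    [0.3,-27.3,-21.6,0,0,0,0.4],
    [0.3,-27.3,-21.6,0,0,0,0.4],
    [0.3,-27.3,-21.6,0,0,0,0.4],
    [0.3,-27.3,-21.6,0,0,0,0.4]
  ]
}}

```text
time_s: 6.82
ee_pos: [0.4401, -0.1457, 0.0764]
tcp_rot: [3.14, -0.003, 0.001]
ft_force: [-0.2, 1.6, 8.0]
gripper_width: 0.0588
grasp_force: 44.2
```

>>> {"method": "drive_tool", "body": {
  "motion": [
    [0,0,4,0,0,0,0.4],
    [0,0,8,0,0,0,0.4],
    [0,0,12,0,0,0,0.4],
    [0,1,16,0,0,0,0.4],
    [1,3,19.5,0,0,0,0.4],
    [2,6,21.8,0,0,0,0.4],
    [3,9.5,21.8,0,0,0,0.4],
    [4,13,21.8,0,0,0,0.4],
    [5,16.5,21.8,0,0,0,0.4],
    [6,20,21.8,0,0,0,0.4],
    [7.2,23.5,21.8,0,0,0,0.4],
    [7.2,27.5,21.8,0,0,2,0.4],
    [7.2,27.5,21.8,0,0,2,0.4],
    [7.2,27.5,21.8,0,0,2,0.4],
    [7.2,27.5,21.8,0,0,2,0.4]
  ]
}}

```text
time_s: 8.07
ee_pos: [0.5104, 0.1295, 0.293]
tcp_rot: [3.141, 0.0, 0.037]
ft_force: [0.1, 0.2, -0.2]
gripper_width: 0.0588
grasp_force: 49.2
```

>>> {"method": "drive_tool", "body": {
  "motion": [
    [0.1,0.1,-4,0,0,0,0.4],
    [0.1,0.1,-8,0,0,0,0.4],
    [0.1,0.1,-11,0,0,0,0.4],
    [0.1,0.1,-12.2,0,0,0,0.4],
    [0.1,0.1,-12.4,0,0,0,0.4],
    [0.1,0.1,-12.4,0,0,0,0.4],
    [0.1,0.1,-12.4,0,0,0,1],
    [0.1,0.1,-12.4,0,0,0,1],
    [0.1,0.1,-12.4,0,0,0,1],
    [0.1,0.1,-12.4,0,0,0,1],
    [0.1,0.1,-9,0,0,0,1],
    [0.1,0.1,-5,0,0,0,1],
    [0,0,-1,0,0,0,1],
    [0,-2,0,0,0,0,1],
    [-1,-6,0,0,0,0,1],
    [-3,-10,0,0,0,0,1],
    [-5,-13.5,0,0,0,0,1],
    [-7,-17,0,0,0,0,1],
    [-7,-17,0,0,0,0,1]
  ]
}}

```text
time_s: 9.65
ee_pos: [0.4371, -0.0452, 0.2934]
tcp_rot: [3.138, 0.002, 0.031]
ft_force: [-0.6, 1.0, -1.3]
gripper_width: 0.0857
grasp_force: 0.0
```

Run:
```python
from h import *
s=ctrl.sense();print(s['time_s'],s['ee_pos'],s['tcp_rot'],s['gripper_width'])
im,P=blobs('top',.010,.035,.019)
blobs('top',.099,.118,.108,(.38,.57),(.05,.2),40)
blobs('wrist',.010,.035,.019)
```

```text
9.65 [ 0.43707834 -0.045152    0.29335208] [3.13814403e+00 2.48852170e-03 3.08254121e-02] 0.08574765387444257
top px [354. 254.] xy 339.5 -286.8 size [25.2 57.3] ang 88.5 hsv [105.   4. 179.] z 0.0193
top px [408. 254.] xy 336.3 -477.2 size [104.1 137.8] ang 73.7 hsv [104.  27. 125.] z 0.0135
top px [388. 208.] xy 507.2 -413.4 size [60. 61.] ang 9.0 hsv [111. 141. 154.] z 0.0194
top px [238. 225.] xy 435.2 128.3 size [56.8 57.1] ang 0.4 hsv [100.   4. 179.] z 0.1076
top px [238. 203.] xy 509.3 129.1 size [57.7 57.5] ang 0.5 hsv [100.   4. 180.] z 0.108
wrist px [243. 260.] xy 316.0 -33.5 size [90.9 66.4] ang 1.1 hsv [ 20.  87. 178.] z 0.0192
wrist px [433. 247.] xy 339.4 -268.1 size [61.6 62. ] ang 5.2 hsv [126.   6. 182.] z 0.0193
wrist px [461. 112.] xy 504.2 -266.6 size [63.2 59.2] ang 74.2 hsv [142. 148. 124.] z 0.0193
```

Both tins lie in the bucket. Next is tin B at (0.338,-0.269), yaw 5.5°.

>>> {"method": "drive_tool", "body": {
  "motion": [
    [-1.8,-3.8,0,0,0,1,1],
    [-3.6,-7.6,0,0,0,2,1],
    [-5.2,-11.4,-1,0,0,3.5,1],
    [-7,-15,-3,0,0,3.5,1],
    [-8.6,-18.8,-5,0,0,3.5,1],
    [-10.1,-22.8,-6,0,0,3.5,1],
    [-10.1,-22.8,-10,0,0,3.5,1],
    [-10.1,-22.8,-14,0,0,3.5,1],
    [-10.1,-22.8,-18,0,0,3.5,1],
    [-10.1,-22.8,-20.8,0,0,3.5,1],
    [-10.1,-22.8,-21.5,0,0,3.5,1],
    [-10.1,-22.8,-21.5,0,0,3.5,1],
    [-10.1,-22.8,-21.5,0,0,3.5,1],
    [-10.1,-22.8,-21.5,0,0,3.5,0.4],
    [-10.1,-22.8,-21.5,0,0,3.5,0.4],
    [-10.1,-22.8,-21.5,0,0,3.5,0.4],
    [-10.1,-22.8,-21.5,0,0,3.5,0.4],
    [-10.1,-22.8,-21.5,0,0,3.5,0.4],
    [-10.1,-22.8,-21.5,0,0,3.5,0.4]
  ]
}}

```text
time_s: 11.38
ee_pos: [0.3414, -0.2693, 0.0799]
tcp_rot: [3.138, -0.004, 0.097]
ft_force: [1.8, 1.6, 5.1]
gripper_width: 0.0586
grasp_force: 41.9
```

>>> {"method": "drive_tool", "body": {
  "motion": [
    [0,0,4,0,0,0,0.4],
    [0,0,8,0,0,0,0.4],
    [0,0,12,0,0,0,0.4],
    [1,2,15.5,0,0,0,0.4],
    [2,5,18.5,0,0,0,0.4],
    [3.2,8,21.2,0,0,0,0.4],
    [4.4,11.6,22.5,0,0,-1,0.4],
    [5.6,15.4,22.5,0,0,-2,0.4],
    [6.8,19.2,22.5,0,0,-3.5,0.4],
    [8,23,22.5,0,0,-3.5,0.4],
    [9.2,26.8,22.5,0,0,-3.5,0.4],
    [10.4,30.6,22.5,0,0,-3.5,0.4],
    [11.6,34.4,22.5,0,0,-3.5,0.4],
    [13.2,38,22.5,0,0,-3.5,0.4],
    [13.2,40,22.5,0,0,-3.5,0.4],
    [13.2,40,22.5,0,0,-3.5,0.4],
    [13.2,40,22.5,0,0,-3.5,0.4],
    [13.2,40,22.5,0,0,-3.5,0.4]
  ]
}}

```text
time_s: 12.88
ee_pos: [0.4714, 0.131, 0.3036]
tcp_rot: [3.141, -0.001, 0.036]
ft_force: [-0.8, -0.4, -0.1]
gripper_width: 0.0587
grasp_force: 44.3
```

>>> {"method": "drive_tool", "body": {
  "motion": [
    [0,0,-4,0,0,0,0.4],
    [0,0,-8,0,0,0,0.4],
    [0,0,-10.5,0,0,0,0.4],
    [0,0,-11.3,0,0,0,0.4],
    [0,0,-11.3,0,0,0,0.4],
    [0,0,-11.3,0,0,0,0.4],
    [0,0,-11.3,0,0,0,1],
    [0,0,-11.3,0,0,0,1],
    [0,0,-11.3,0,0,0,1],
    [0,0,-11.3,0,0,0,1],
    [0,0,-8,0,0,0,1],
    [0,0,-4,0,0,0,1],
    [0,0,0,0,0,0,1],
    [-2,3,0,0,0,0,1],
    [-3,6,0,0,0,0,1],
    [-3,6,0,0,0,0,1],
    [-3,6,0,0,0,0,1],
    [-3,6,0,0,0,0,1]
  ]
}}

```text
time_s: 14.38
ee_pos: [0.442, 0.1915, 0.3029]
tcp_rot: [3.141, -0.0, 0.037]
ft_force: [-1.2, -0.6, -0.0]
gripper_width: 0.085
grasp_force: 0.0
```

Run:
```python
from h import *
s=ctrl.sense();print(s['time_s'],s['ee_pos'],s['tcp_rot'])
blobs('top',.118,.136,.127,(.38,.57),(.05,.22),40)
im,P=cloud('wrist');np.save('w3P.npy',P);cv2.imwrite('pics/w3.png',im)
C=cam('wrist');X,Y,Z=P[...,0],P[...,1],P[...,2]
# tray floor edge: per column lowest-x pixel with z in 5..12
E=[]
for c in range(512):
    m=(abs(Z[:,c]-.008)<.004)&(abs(Y[:,c]-.28)<.04)&(X[:,c]>.35)&(X[:,c]<.42)
    if m.sum()>8: E.append(P[np.where(m)[0].max(),c,:2])
E=np.array(E)
if len(E): 
    k=np.polyfit(E[:,1],E[:,0],1);r=E[:,0]-np.polyval(k,E[:,1]);g=abs(r)<.003;k=np.polyfit(E[g,1],E[g,0],1)
    print('edge n',len(E),E[:,1].min(),E[:,1].max(),'yaw',-np.degrees(np.arctan(k[0])),'x at .28',np.polyval(k,.28),r.std())
m=(abs(Z-.05)<.005)&(X<.41)&(X>.36)&(Y>.18)&(Y<.42)
ys=Y[m];print('wall ends y hist',np.histogram(ys,np.arange(.18,.42,.01)))
for lo,hi in((.18,.28),(.29,.42)):
    q=P[m&(Y>lo)&(Y<hi)];print(lo,q[:,:2].min(0) if len(q) else 0,q[:,:2].max(0) if len(q) else 0)
```

```text
14.3833 [0.44197909 0.19145523 0.30293877] [ 3.14091833e+00 -2.90239300e-04  3.69729086e-02]
top px [241. 214.] xy 467.5 123.2 size [59.7 43.2] ang 4.9 hsv [ 21.  16. 146.] z 0.1266
edge n 64 0.2401224461450557 0.31990853867005 yaw 2.0910516085433866 x at .28 0.37735866730916673 0.0023267525451452315
wall ends y hist (array([ 0,  0,  0, 38, 55, 52, 36,  0,  0,  0,  0,  0,  0,  0,  0,  0,  0,
        0, 23, 54, 55, 53, 52]), array([0.18, 0.19, 0.2 , 0.21, 0.22, 0.23, 0.24, 0.25, 0.26, 0.27, 0.28,
       0.29, 0.3 , 0.31, 0.32, 0.33, 0.34, 0.35, 0.36, 0.37, 0.38, 0.39,
       0.4 , 0.41]))
0.18 [0.37837864 0.21332449] [0.38509711 0.24671504]
0.29 [0.37233001 0.36652566] [0.40990842 0.4174113 ]
```

View pics/w3.png

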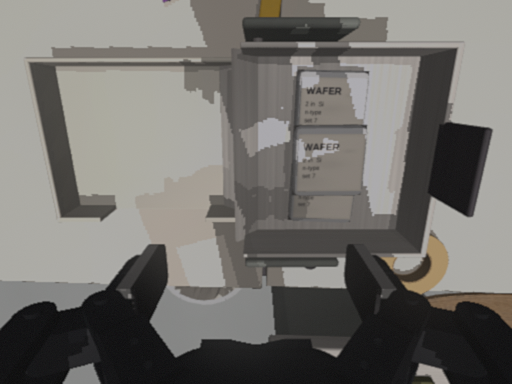

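The wrist view shows all three tins in the bucket: two side by side and the third bridging them at (328,160). The gap's middle is at (0.3764,0.3066), yaw 2.0°. The level shows at the top (268,8), so I move over it.

>>> {"method": "drive_tool", "body": {
  "motion": [
    [4,-0.5,0,0,0,0,1],
    [8,-1,0,0,0,0,1],
    [12,-1.5,0,0,0,0,1],
    [14,-1.5,0,0,0,0,1],
    [14,-1.5,0,0,0,0,1],
    [14,-1.5,0,0,0,0,1],
    [14,-1.5,0,0,0,0,1]
  ]
}}

```text
time_s: 15.07
ee_pos: [0.5814, 0.1756, 0.3019]
tcp_rot: [3.141, 0.003, 0.034]
ft_force: [-0.6, 0.0, 0.3]
gripper_width: 0.0855
grasp_force: 0.0
```

```bash
cat > lev.py <<'E'
from h import *
def level(n='wrist',save=None,zt=.038):
    s=ctrl.sense();print(s['time_s'],s['ee_pos'],s['tcp_rot'])
    C=cam(n);im,P=cloud(n)
    if save: cv2.imwrite(save,im)
    hsv=cv2.cvtColor(im,cv2.COLOR_BGR2HSV)
    m=cv2.inRange(hsv,(18,90,50),(34,255,255))
    for c in cv2.findContours(m,cv2.RETR_EXTERNAL,cv2.CHAIN_APPROX_NONE)[0]:
        if cv2.contourArea(c)<200: continue
        mm=np.zeros_like(m);cv2.drawContours(mm,[c],-1,1,-1); z=np.nanpercentile(P[...,2][mm>0],80)
        top=(mm>0)&(abs(P[...,2]-z)<.005)
        v,u=np.where(top); w=np.array([ray(n,a,b,z,C)[:2] for a,b in zip(u,v)],np.float32)*1000
        r=cv2.minAreaRect(w); print(n,'yellow px',c[:,0].mean(0).round(),'xy',np.round(r[0],1),'s',np.round(r[1],1),'a',round(r[2],2),'z',round(float(z),4),cv2.boxPoints(r).round(0).tolist())
    return im,P
E
python3 -c "
from lev import *
level(save='pics/w4.png');level('top')"
```

```text
15.0667 [0.58137435 0.17558964 0.30194546] [3.14110588e+00 2.80490469e-03 3.44783902e-02]
wrist yellow px [258.  84.] xy [662.5 176.6] s [ 19.9 148.7] a 84.22 z 0.0388 [[588.0, 174.0], [735.0, 159.0], [737.0, 179.0], [590.0, 194.0]]
15.1167 [0.58093181 0.17587498 0.30227632] [3.14124710e+00 2.36709347e-03 3.49996958e-02]
```

View pics/w4.png

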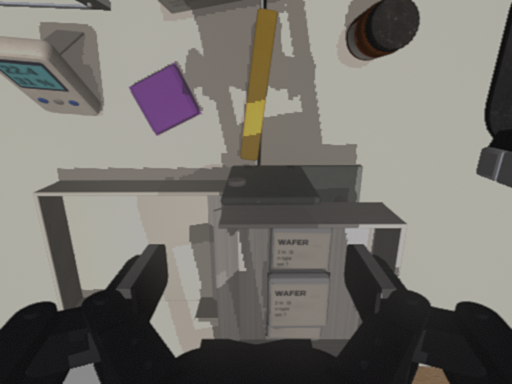

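The wrist view shows the level standing at (258,84), centre (0.6625,0.1766), yaw -5.8°. The purple square, the hygrometer and the jar at (383,30) are clear of it. I grasp at mid-length with the fingers partly opened.

>>> {"method": "drive_tool", "body": {
  "motion": [
    [4,0,0,0,0,-4,0.6],
    [8.1,0.1,0,0,0,-7.8,0.6],
    [8.1,0.1,-4,0,0,-7.8,0.6],
    [8.1,0.1,-8,0,0,-7.8,0.6],
    [8.1,0.1,-12,0,0,-7.8,0.6],
    [8.1,0.1,-16,0,0,-7.8,0.6],
    [8.1,0.1,-19.5,0,0,-7.8,0.6],
    [8.1,0.1,-21.5,0,0,-7.8,0.6],
    [8.1,0.1,-21.9,0,0,-7.8,0.6],
    [8.1,0.1,-21.9,0,0,-7.8,0.6],
    [8.1,0.1,-21.9,0,0,-7.8,0.6],
    [8.1,0.1,-21.9,0,0,-7.8,0.05],
    [8.1,0.1,-21.9,0,0,-7.8,0.05],
    [8.1,0.1,-21.9,0,0,-7.8,0.05],
    [8.1,0.1,-21.9,0,0,-7.8,0.05],
    [8.1,0.1,-21.9,0,0,-7.8,0.05],
    [8.1,0.1,-21.9,0,0,-7.8,0.05],
    [8.1,0.1,-21.9,0,0,-7.8,0.05]
  ],
  "force": 50
}}

```text
time_s: 16.67
ee_pos: [0.6644, 0.1778, 0.0865]
tcp_rot: [-3.14, -0.004, -0.1]
ft_force: [-0.9, -0.2, 7.0]
gripper_width: 0.0189
grasp_force: 50.6
```

```bash
python3 -c "
from h import *
s=ctrl.sense();print(s['joint_pos'].round(3),s['ee_pos'])"
```

```text
[0.2   0.658 1.489 0.    0.99  1.871] [0.6644416  0.1778026  0.08645531]
```

Gripped. I lift it and carry it round to the front of the tray, turning about +98°.

>>> {"method": "drive_tool", "body": {
  "motion": [
    [0,0,4,0,0,0,0.05],
    [0,0,8,0,0,0,0.05],
    [0,0,12,0,0,0,0.05],
    [0,0,16,0,0,0,0.05],
    [-1,0,20,0,0,0,0.05],
    [-4,0,22,0,0,7,0.05],
    [-7,0.5,22,0,0,14,0.05],
    [-10,1.5,22,0,0,21,0.05],
    [-13,3,22,0,0,28,0.05],
    [-16,4.5,22,0,0,35,0.05],
    [-19,6,22,0,0,42,0.05],
    [-22,7.5,22,0,0,49,0.05],
    [-25,9,22,0,0,56,0.05],
    [-28,10.5,22,0,0,63,0.05],
    [-31,12,22,0,0,70,0.05],
    [-32,12.8,22,0,0,77,0.05],
    [-32,12.8,22,0,0,84,0.05],
    [-32,12.8,22,0,0,91,0.05],
    [-32,12.8,22,0,0,97.8,0.05],
    [-32,12.8,22,0,0,97.8,0.05]
  ]
}}

```text
time_s: 18.33
ee_pos: [0.3426, 0.3055, 0.3044]
tcp_rot: [3.141, -0.0, 1.61]
ft_force: [-0.1, -0.1, -1.0]
gripper_width: 0.0187
grasp_force: 49.5
```

>>> {"method": "drive_tool", "body": {
  "motion": [
    [0,0,0,0,0,0,0.05],
    [0,0,0,0,0,0,0.05],
    [0,0,0,0,0,0,0.05]
  ]
}}

```text
time_s: 18.58
ee_pos: [0.3431, 0.3054, 0.304]
tcp_rot: [3.142, -0.0, 1.604]
ft_force: [0.0, 0.3, -1.1]
gripper_width: 0.019
grasp_force: 49.5
```

```bash
python3 -c "
from lev import *
im,P=level(save='pics/w5.png');level('top')
im,P=cloud('scene')
C=cam('wrist')"
```

```text
18.5833 [0.34310798 0.30539462 0.30399149] [ 3.14152050e+00 -9.06159225e-05  1.60420661e+00]
wrist yellow px [256. 223.] xy [343.4 322.2] s [ 20.  110.5] a 1.6 z 0.2562 [[332.0, 377.0], [335.0, 267.0], [355.0, 267.0], [352.0, 378.0]]
18.6333 [0.34313994 0.30540731 0.30395137] [ 3.14158635e+00 -3.44695967e-05  1.60465680e+00]
```

View pics/w5.png

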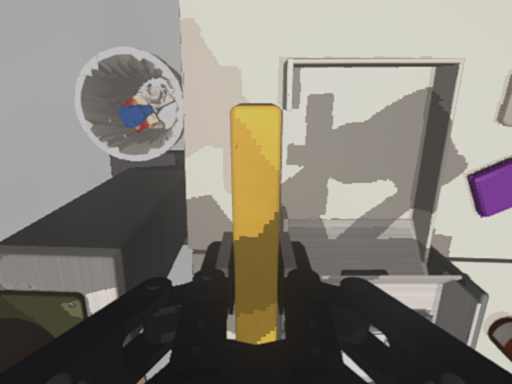

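The wrist view shows the level held parallel to the tray edge: far end at (256,105), the gap in front of it, tray on the right. I lower it to the table, then pull it gently into contact.

>>> {"method": "drive_tool", "body": {
  "motion": [
    [0,0.3,-4,0,0,0,0.05],
    [0,0.3,-8,0,0,0,0.05],
    [0,0.3,-12,0,0,0,0.05],
    [0,0.3,-16,0,0,0,0.05],
    [0,0.3,-19.5,0,0,0,0.05],
    [0,0.3,-21.2,0,0,0,0.05],
    [0,0.3,-21.6,0,0,0,0.05],
    [0,0.3,-21.7,0,0,0,0.05],
    [0,0.3,-21.7,0,0,0,0.05],
    [0.6,0.3,-21.7,0,0,0,0.05],
    [1.2,0.3,-21.7,0,0,0,0.05],
    [1.6,0.3,-21.7,0,0,0,0.05],
    [1.8,0.3,-21.7,0,0,0,0.05],
    [2,0.3,-21.7,0,0,0,0.05],
    [2.1,0.3,-21.7,0,0,0,0.05],
    [2.1,0.3,-21.7,0,0,0,0.05],
    [2.1,0.3,-21.7,0,0,0,0.05]
  ]
}}

```text
time_s: 20.15
ee_pos: [0.364, 0.3085, 0.0869]
tcp_rot: [3.142, 0.0, 1.607]
ft_force: [-0.1, -0.2, -1.5]
gripper_width: 0.0191
grasp_force: 50.0
```

>>> {"method": "drive_tool", "body": {
  "motion": [
    [0.1,0,-0.1,0,0,0,0.05],
    [0.2,0,-0.1,0,0,0,0.05],
    [0.3,0,-0.1,0,0,0,0.05],
    [0.4,0,-0.1,0,0,0,0.05],
    [0.4,0,-0.1,0,0,0,0.05],
    [0.4,0,-0.1,0,0,0,0.05]
  ]
}}

```text
time_s: 20.65
ee_pos: [0.3647, 0.3084, 0.0861]
tcp_rot: [-3.136, 0.0, 1.606]
ft_force: [-10.1, 4.5, 10.1]
gripper_width: 0.0193
grasp_force: 51.4
```

Contact with the edge face at about 10 N. I relax, release and rise, then look.

>>> {"method": "drive_tool", "body": {
  "motion": [
    [-0.25,0,0.1,0,0,0,0.05],
    [-0.25,0,0.1,0,0,0,0.05],
    [-0.25,0,0.1,0,0,0,0.5],
    [-0.25,0,0.1,0,0,0,0.5],
    [-0.25,0,0.1,0,0,0,0.5],
    [-0.25,0,0.1,0,0,0,0.5],
    [-0.25,0,0.1,0,0,0,0.5],
    [-0.25,0,2,0,0,0,0.5],
    [-0.25,0,5,0,0,0,0.5],
    [-0.25,0,9,0,0,0,0.5],
    [-0.25,0,13,0,0,0,0.5],
    [-0.25,-4,17,0,0,0,0.5],
    [-0.25,-8,20,0,0,0,0.5],
    [-0.25,-12,21,0,0,0,0.5],
    [-0.25,-12,21,0,0,0,0.5],
    [-0.25,-12,21,0,0,0,0.5]
  ]
}}

```text
time_s: 21.98
ee_pos: [0.3658, 0.1857, 0.2981]
tcp_rot: [3.137, 0.001, 1.603]
ft_force: [0.1, 0.0, -0.2]
gripper_width: 0.0426
grasp_force: 0.0
```

```bash
cat > chk.py <<'E'
from lev import *
def chk(save=None):
    im,P=level('wrist',save=save)
    X,Y,Z=P[...,0],P[...,1],P[...,2]
    m=(abs(Z-.05)<.005)&(X<.41)&(X>.36)&(Y>.18)&(Y<.43)
    for lo,hi in((.18,.28),(.33,.42)):
        q=P[m&(Y>lo)&(Y<hi)]
        if len(q): print('wall',q[:,:2].min(0).round(4),q[:,:2].max(0).round(4))
    return im,P
E
python3 -c "
from chk import *
chk('pics/w6.png')
blobs('top',.118,.136,.127,(.38,.57),(.05,.22),40)"
```

```text
21.9833 [0.3658257  0.18570582 0.29811336] [3.13746367e+00 5.16160000e-04 1.60342306e+00]
wrist yellow px [222. 311.] xy [330.  -22.6] s [91.  51.2] a 76.64 z 0.0198 [[295.0, -61.0], [344.0, -73.0], [365.0, 16.0], [316.0, 28.0]]
wrist yellow px [257.  61.] xy [365.2 289.1] s [ 19.1 115.6] a 2.23 z 0.0388 [[353.0, 347.0], [358.0, 231.0], [377.0, 232.0], [373.0, 347.0]]
wall [0.3653 0.183 ] [0.3862 0.2467]
top px [238. 215.] xy 467.5 129.9 size [56.3 59.7] ang 0.5 hsv [ 42.   6. 149.] z 0.1269
```

View pics/w6.png

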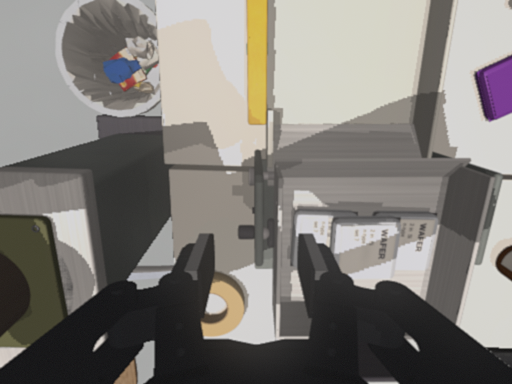

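The wrist view shows the level along the gap (yellow, column ~257) with the three tins in the bucket at (375,240). I measure the remaining clearance numerically.

```bash
python3 -c "
from h import *
im,P=cloud('wrist')
for r in (20,50,80,110):
    print(r,[(c,P[r,c,0].round(4)*1000,P[r,c,2].round(3)*1000,im[r,c].tolist()) for c in range(262,276)])
"
```

```text
20 [(262, np.float64(368.3), np.float64(36.0), [74, 184, 213]), (263, np.float64(369.2), np.float64(38.0), [77, 185, 213]), (264, np.float64(370.2), np.float64(38.0), [79, 185, 214]), (265, np.float64(371.09999999999997), np.float64(40.0), [74, 185, 214]), (266, np.float64(372.09999999999997), np.float64(38.0), [67, 173, 208]), (267, np.float64(373.09999999999997), np.float64(38.0), [79, 148, 179]), (268, np.float64(375.0), np.float64(8.0), [123, 142, 156]), (269, np.float64(376.0), np.float64(8.0), [136, 144, 149]), (270, np.float64(377.09999999999997), np.float64(8.0), [135, 143, 148]), (271, np.float64(378.2), np.float64(7.0), [134, 142, 149]), (272, np.float64(379.09999999999997), np.float64(9.0), [134, 143, 149]), (273, np.float64(380.2), np.float64(9.0), [133, 142, 148]), (274, np.float64(381.29999999999995), np.float64(7.0), [130, 139, 145]), (275, np.float64(382.29999999999995), np.float64(8.0), [145, 154, 159])]
50 [(262, np.float64(369.3), np.float64(38.0), [83, 184, 214]), (263, np.float64(370.2), np.float64(39.0), [83, 185, 213]), (264, np.float64(371.2), np.float64(39.0)
[... 1849 characters left out ...]
loat64(374.5), np.float64(39.0), [85, 184, 214]), (266, np.float64(375.59999999999997), np.float64(39.0), [81, 161, 194]), (267, np.float64(377.8), np.float64(8.0), [91, 126, 146]), (268, np.float64(379.0), np.float64(8.0), [111, 120, 126]), (269, np.float64(380.09999999999997), np.float64(8.0), [129, 137, 142]), (270, np.float64(381.2), np.float64(8.0), [134, 144, 150]), (271, np.float64(382.40000000000003), np.float64(7.0), [134, 144, 150]), (272, np.float64(383.6), np.float64(7.0), [134, 144, 150]), (273, np.float64(384.6), np.float64(9.0), [131, 141, 147]), (274, np.float64(385.7), np.float64(9.0), [144, 153, 158]), (275, np.float64(386.90000000000003), np.float64(9.0), [182, 191, 193])]
```

The image goes straight from the level to the tray floor with no table visible between them, so the level is flush. Its centre y is 0.306, as wanted. Now I close the fingers and go behind the push plate.

>>> {"method": "drive_tool", "body": {
  "motion": [
    [2.5,-3,0,0,0,0,0],
    [5,-6,0,0,0,0,0],
    [7.5,-9,0,0,0,0,0],
    [9.5,-12,0,0,0,0,0],
    [11.1,-15,0,0,0,0,0],
    [11.1,-17.2,0,0,0,0,0],
    [11.1,-17.2,-3,0,0,0,0],
    [11.1,-17.2,-6,0,0,0,0],
    [11.1,-17.2,-6,0,0,0,0],
    [11.1,-17.2,-6,0,0,0,0],
    [11.1,-17.2,-6,0,0,0,0]
  ]
}}

```text
time_s: 23.05
ee_pos: [0.4772, 0.0174, 0.2361]
tcp_rot: [-3.141, -0.0, 1.608]
ft_force: [-0.4, 0.0, -0.3]
gripper_width: -0.0
grasp_force: 0.0
```

```bash
python3 -c "
from chk import *
s=ctrl.sense();print(s['time_s'],s['ee_pos'],s['tcp_rot'],s['gripper_width'])
im,P=cloud('wrist');cv2.imwrite('pics/w7.png',im)
X,Y,Z=P[...,0],P[...,1],P[...,2]
m=(abs(Z-.17)<.016)&(abs(Y-.05)<.02)&(abs(X-.475)<.04)
q=P[m];print(len(q),np.percentile(q,[2,50,98],axis=0).round(4) if len(q) else 0)
level('top');blobs('top',.118,.136,.127,(.38,.57),(.05,.22),40);blobs('top',.098,.118,.108,(.38,.57),(.05,.22),40)"
```

```text
23.05 [0.47724529 0.0173837  0.23607791] [-3.14123303e+00 -2.50275749e-04  1.60789986e+00] -6.9138268069523655e-06
3528 [[0.4468 0.0453 0.1552]
 [0.4747 0.0493 0.1777]
 [0.5025 0.0508 0.1836]]
23.1 [0.47765158 0.01731794 0.23680946] [ 3.14003004e+00 -9.10345131e-06  1.60792462e+00]
top px [238. 216.] xy 467.5 131.6 size [56.3 56.4] ang 0.5 hsv [ 60.   4. 177.] z 0.1268
top px [238. 230.] xy 421.8 128.1 size [30. 57.] ang 0.4 hsv [ 21.  18. 124.] z 0.1082
top px [238. 200.] xy 519.4 129.2 size [37.4 57.5] ang 0.5 hsv [100.   4. 179.] z 0.108
top px [215. 215.] xy 470.4 205.8 size [161.5  10.1] ang 1.1 hsv [ 20.5  12.  152.5] z 0.1052
```

View pics/w7.png

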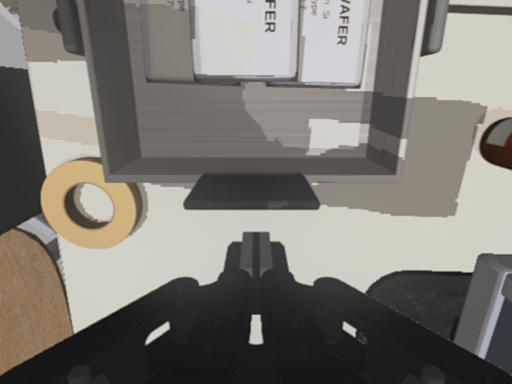

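The wrist view shows the closed fingers centred behind the push plate (250,190), with the tins in the bucket above. One last check that the level is unmoved.

```bash
sed -i 's/<200: continue/<60: continue/' lev.py; python3 -c "
from lev import *
level('top')"
```

```text
23.25 [0.47755135 0.01698712 0.23731103] [3.13860404e+00 2.00988364e-04 1.60737797e+00]
top yellow px [188. 246.] xy [365.5 305.5] s [ 19.5 146.8] a 2.06 z 0.0404 [[353.0, 379.0], [358.0, 232.0], [378.0, 232.0], [373.0, 379.0]]
top yellow px [107. 220.] xy [454.5 598.2] s [35.6 77.5] a 0.4 z 0.0255 [[436.0, 637.0], [437.0, 559.0], [473.0, 560.0], [472.0, 637.0]]
```

>>> {"method": "drive_tool", "body": {
  "motion": [
    [0,1,0.1,0,0,0,0],
    [0,1.7,0.1,0,0,0,0],
    [-0.1,2.4,1.3,0,0,0,0],
    [-0.1,3.3,2.5,0,0,0,0],
    [-0.2,4.3,3.6,0,0,0,0],
    [-0.2,5.3,4.6,0,0,0,0],
    [-0.2,6.4,5.5,0,0,0,0],
    [-0.3,7.6,6.3,0,0,0,0],
    [-0.3,8.9,7.0,0,0,0,0],
    [-0.4,10.2,7.6,0,0,0,0],
    [-0.4,10.2,7.6,0,0,0,0],
    [-0.4,10.2,7.6,0,0,0,0]
  ]
}}

```text
time_s: 24.3
ee_pos: [0.4727, 0.1188, 0.3128]
tcp_rot: [3.14, 0.001, 1.609]
ft_force: [-0.1, -4.9, 5.8]
gripper_width: 0.0001
grasp_force: 3.4
```

>>> {"method": "drive_tool", "body": {
  "motion": [
    [0,1.4,0.4,0,0,0,0],
    [-0.1,2.8,0.8,0,0,0,0],
    [-0.1,4.2,1.0,0,0,0,0],
    [-0.2,5.7,1.1,0,0,0,0],
    [-0.2,7.1,1.1,0,0,0,0],
    [-0.3,8.6,0.9,0,0,0,0],
    [-0.3,10,0.6,0,0,0,0],
    [-0.4,11.4,0.2,0,0,0,0],
    [-0.4,12.7,-0.3,0,0,0,0],
    [-0.5,14,-1.0,0,0,0,0],
    [-0.5,15.2,-1.7,0,0,0,0],
    [-0.5,15.9,-2.2,0,0,0,0],
    [-0.5,15.9,-2.2,0,0,0,0],
    [-0.5,15.9,-2.2,0,0,0,0],
    [-0.5,15.9,-2.2,0,0,0,0],
    [-0.5,15.9,-2.2,0,0,0,0],
    [-0.5,15.9,-2.2,0,0,0,0],
    [-0.5,15.9,-2.2,0,0,0,0],
    [-0.5,15.9,-2.2,0,0,0,0],
    [-0.5,15.9,-2.2,0,0,0,0]
  ]
}}

```text
time_s: 25.97
ee_pos: [0.4672, 0.2814, 0.2933]
tcp_rot: [3.14, -0.01, 1.606]
ft_force: [-6.6, 8.3, 17.5]
gripper_width: -0.0003
grasp_force: 9.5
```

```bash
python3 -c "
from lev import *
im,P=level('scene');cv2.imwrite('pics/s8.png',cv2.resize(im[130:330,150:400],(750,600),interpolation=cv2.INTER_CUBIC))"
```

```text
25.9667 [0.46723584 0.28139711 0.2932637 ] [ 3.13952178 -0.01048102  1.60593934]
scene yellow px [117. 321.] xy [423.8 712.2] s [ 9.4 70.1] a 11.82 z 0.0192 [[412.0, 746.0], [426.0, 677.0], [436.0, 679.0], [421.0, 747.0]]
scene yellow px [429. 322.] xy [-175.  -232.5] s [76.5 95.5] a 88.52 z -0.2849 [[-224.0, -269.0], [-128.0, -272.0], [-126.0, -195.0], [-222.0, -193.0]]
scene yellow px [149. 293.] xy [450.7 599.2] s [80.  42.4] a 85.29 z 0.0252 [[426.0, 561.0], [469.0, 558.0], [475.0, 637.0], [433.0, 641.0]]
scene yellow px [356. 282.] xy [-23.2 184.5] s [32.6  9.4] a 25.11 z 0.2321 [[-40.0, 182.0], [-36.0, 173.0], [-7.0, 187.0], [-10.0, 196.0]]
scene yellow px [237. 262.] xy [362.5 306.9] s [ 21.6 148.3] a 1.19 z 0.0402 [[350.0, 381.0], [353.0, 233.0], [375.0, 233.0], [372.0, 381.0]]
scene yellow px [313. 229.] xy [306.5 -13.3] s [80.3 88.4] a 42.2 z 0.0215 [[247.0, -7.0], [306.0, -73.0], [366.0, -19.0], [307.0, 46.0]]
scene yellow px [400. 242.] xy [-59.6 168.8] s [ 6.1 12.9] a 74.35 z 0.4605 [[-67.0, 168.0], [-54.0, 164.0], [-53.0, 170.0], [-65.0, 173.0]]
scene yellow px [398. 188.] xy [-21.6 182.2] s [16.6  9.4] a 46.14 z 0.5906 [[-31.0, 179.0], [-24.0, 173.0], [-12.0, 185.0], [-19.0, 191.0]]
scene yellow px [147. 164.] xy [820. 379.] s [93.4 51.7] a 46.63 z 0.217 [[769.0, 363.0], [807.0, 327.0], [871.0, 395.0], [833.0, 431.0]]
scene yellow px [345. 127.] xy [ 86.2 238.1] s [11.3 14.4] a 39.92 z 0.6879 [[77.0, 240.0], [86.0, 229.0], [95.0, 236.0], [86.0, 247.0]]
scene yellow px [396. 108.] xy [ 27.  207.8] s [16.6 22.3] a 50.86 z 0.7706 [[13.0, 208.0], [30.0, 194.0], [41.0, 207.0], [24.0, 221.0]]
scene yellow px [342.  78.] xy [107.8 250.3] s [28.2 19.3] a 14.45 z 0.7775 [[92.0, 256.0], [97.0, 237.0], [124.0, 244.0], [119.0, 263.0]]
scene yellow px [95. 98.] xy [902.5 413.5] s [200.3  56.1] a 2.89 z 0.5087 [[801.0, 436.0], [804.0, 380.0], [1004.0, 391.0], [1001.0, 447.0]]
```

View pics/s8.png

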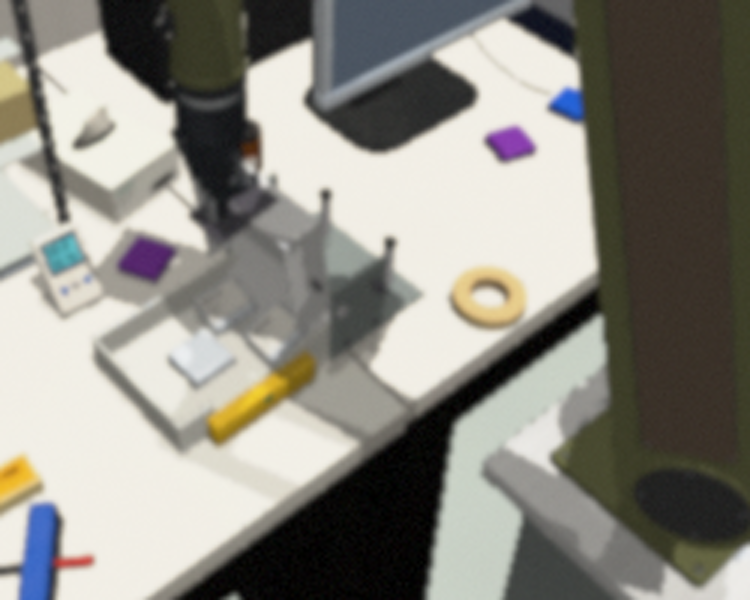

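The scene crop shows the bucket right over, tins in the tray around (200,355) and (225,300), and the level still in place at (262,398). I let the bucket return gently along the arc.

>>> {"method": "drive_tool", "body": {
  "motion": [
    [0,-0.7,0.5,0,0,0,0],
    [0.1,-1.9,1.2,0,0,0,0],
    [0.1,-3.2,1.9,0,0,0,0],
    [0.2,-4.5,2.4,0,0,0,0],
    [0.2,-5.9,2.8,0,0,0,0],
    [0.3,-7.3,3.1,0,0,0,0],
    [0.3,-8.8,3.3,0,0,0,0],
    [0.4,-10.2,3.3,0,0,0,0],
    [0.4,-11.7,3.2,0,0,0,0],
    [0.5,-13.1,3.0,0,0,0,0],
    [0.5,-14.5,2.6,0,0,0,0],
    [0.6,-15.9,2.2,0,0,0,0],
    [0.6,-17.2,1.6,0,0,0,0],
    [0.7,-18.5,0.9,0,0,0,0],
    [0.7,-19.7,0.1,0,0,0,0],
    [0.8,-20.8,-0.8,0,0,0,0],
    [0.8,-21.8,-1.8,0,0,0,0],
    [0.8,-22.8,-2.9,0,0,0,0],
    [0.9,-23.7,-4.1,0,0,0,0],
    [0.9,-24.4,-5.3,0,0,0,0]
  ]
}}

```text
time_s: 27.68
ee_pos: [0.4765, 0.0319, 0.236]
tcp_rot: [-3.142, 0.001, 1.606]
ft_force: [0.8, -0.8, -0.5]
gripper_width: 0.0001
grasp_force: 0.0
```

>>> {"method": "drive_tool", "body": {
  "motion": [
    [0,-2,0,0,0,0,0],
    [0,-3,0,0,0,0,0],
    [0,-3,4,0,0,0,0],
    [0,-3,8,0,0,0,0],
    [-2,-1,8,0,0,0,0],
    [-5,2,8,0,0,0,0],
    [-8,5,8,0,0,0,0],
    [-10,9,8,0,0,0,0],
    [-10,13,8,0,0,0,0],
    [-10,17,8,0,0,0,0],
    [-10,17,8,0,0,0,0],
    [-10,17,8,0,0,0,0],
    [-10,17,8,0,0,0,0],
    [-10,17,8,0,0,0,0]
  ]
}}

```text
time_s: 28.85
ee_pos: [0.3766, 0.2026, 0.3166]
tcp_rot: [-3.141, 0.0, 1.605]
ft_force: [0.3, 0.0, 0.7]
gripper_width: -0.0001
grasp_force: 0.0
```

Run:
```python
from lev import *
im,P=level('wrist',save='pics/w9.png')
X,Y,Z=P[...,0],P[...,1],P[...,2]
m=(abs(Z-.17)<.02)&(Y<.12)&(Y>0)&(abs(X-.475)<.04)
q=P[m];print('plate',len(q),np.median(q,axis=0).round(4) if len(q) else 0)
blobs('top',.015,.09,.027,(.385,.545),(.18,.41),40)
blobs('top',.098,.118,.108,(.38,.57),(.05,.22),40)
```

```text
28.85 [0.37655259 0.20258674 0.31659355] [-3.14082368e+00  3.81280739e-04  1.60531498e+00]
wrist yellow px [248.  67.] xy [365.3 300. ] s [ 19.7 136.5] a 2.17 z 0.0388 [[353.0, 368.0], [358.0, 231.0], [378.0, 232.0], [373.0, 369.0]]
plate 0 0
top px [183. 219.] xy 460.2 324.7 size [57.4 57.1] ang 1.5 hsv [100.   4. 175.] z 0.0271
top px [205. 205.] xy 508.9 254.4 size [68.4 64.5] ang 1.1 hsv [ 24.  13. 138.] z 0.0324
top px [215. 202.] xy 513.8 204.9 size [74.7 13.5] ang 1.1 hsv [ 20.  14. 111.] z 0.1049
```

View pics/w9.png

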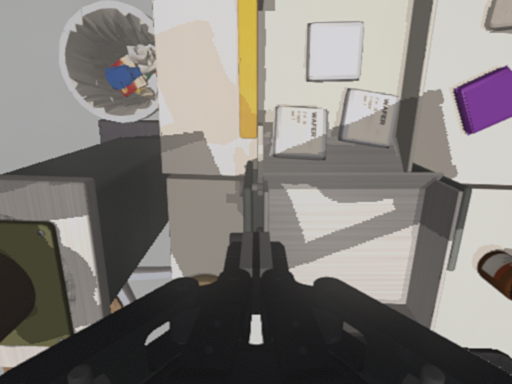

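The wrist view shows an empty bucket and all three tins in the tray at (335,50), (300,130) and (370,117), with the level flush along column 248. Last check: is the bucket upright?

Run:
```python
from h import *
for n in('scene','top'):
    im,P=cloud(n);X,Y,Z=P[...,0],P[...,1],P[...,2]
    m=(Z>.165)&(Z<.19)&(Y>.03)&(Y<.12)&(abs(X-.475)<.035);q=P[m]
    print(n,len(q),np.median(q,axis=0).round(4) if len(q) else 0)
    m=(abs(Y-.12)<.05)&(abs(X-.49)<.06)&(Z>.05)&(Z<.11);q=P[m]
    if len(q)>20: k=np.linalg.lstsq(np.c_[q[:,1],np.ones(len(q))],q[:,2],rcond=None)[0];print('floor slope',k[0].round(3),len(q))
```

```text
scene 41 [0.4649 0.0475 0.1777]
floor slope 0.003 520
top 37 [0.4755 0.0491 0.1804]
floor slope 0.004 1010
```

The bucket is upright (floor slope about 0), the level is flush, the tins are in the tray and the robot is clear, so I hand the job in.

```bash
python3 -c "
from bench import job
print(job.finish_job())"
```

```text
the job is handed in; nothing more can be done
None
```

I handed the job in at about 29 s of robot time: all three tins lie in the tray, the level is flush along its open edge, the bucket is upright and empty, and the gripper is clear; no verdict came back.

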